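# Make up the walking tray and the shoe-care tray on the hall console

### The arm

A 6-joint arm with a two-finger parallel gripper is mounted at the origin on the work surface. World frame = base frame: x ahead of the robot, y to its left, z up, the work surface at z = 0. Lengths are in m, angles in rad, forces in N, time in s.
With the tool pointing down it reaches from about 0.35 to 0.875 m from the base axis. Payload 4.2 kg.
Tool frame: the origin (TCP) lies midway between the tips of the shut fingers; the grasp point (between the pads) lies 19 mm behind it; z points along the fingers, y is the line along which they close (so a half turn about z gives the same grasp; the last joint's range is limited). The gripper opens to 85 mm and grips with 20 to 120 N. Pads are 22 mm wide; open, the fingers measure 114 mm over their backs; the gripper's body (76 mm by 85 mm) begins 54 mm behind the grasp point. The pads swing forward as they close: fully open they stand 13 mm farther back than shut.
Start: joints at [1.481, 0.385, 0.008, 0, -1.194, -0.259], TCP at [0.214, 0.587, 0.231] pointing down, gripper open.
Joint ranges: [-3.14, 3.14], [-1.21, 2.06], [-1.07, 1.41], [-3.16, 2.05], [-2.99, -0.16], [-3.1, 3.1]. Speed limits (rad/s): [2.79, 2.79, 3.14, 3.14, 3.14, 3.14].

### API

Orientations are given as a unit quaternion [w, x, y, z].
In Python, from plant import r, snapshot, job, search_frame gives the robot as it stands.
- The arm moves only by the shell command python3 -m pendant 'ROWS'. ROWS is JSON, a list of rows, each an object of numbers: "rx", "ry", "rz": the turn, a rotation vector about the tool's x, y, z in degrees; "dx", "dy", "dz": the shift along the tool's x, y, z in m; "fingers": the opening, from 0 (shut) to 1 (fully open). In form: [{"rx": .., "ry": .., "rz": .., "dx": .., "dy": .., "dz": .., "fingers": ..}, ...]. A call has 1 to 20 rows; each row shifts and turns the commanded pose from where the row before left it, along the tool's axes as they then stand; what a row does not reach is not made up. A row lasts 1/8 s, in which the tool goes at most 62.5 mm and 10.7 degrees, less where a joint would pass 70% of its speed; a pose out of reach is approached as far as the arm can. A call with a gripper value outside its range is refused whole. The fingers move at their own pace and stop on an object; the grip force is fixed at half the most. Time passes only in rows, so rows that do not move let the fingers close. It gives the time, the measured TCP pose, the force, the opening and the grip force at its end, in the units of the state.
- r.read_state(): the state, without advancing time (a new reading comes with each control period).
- snapshot(name): name is "scene" or "top" or "wrist"; returns a dict with "img" (400x640x3 uint8, blue, green, red), "fx", "fy", "cx", "cy" (pixels), "camera_from_world" (4x4, takes a point from world to camera coordinates); the wrist camera has in their place "mount" (4x4, takes a point from camera to tool coordinates, whose origin is the TCP and whose axes are the flange's). Camera axes: x right, y down, z forward; pixel columns grow to the right and rows downward; lengths in m; the calibration is good to about 2 mm. The wrist camera is an equidistant fisheye: a pixel r from the principal point sees the ray r / f radians off the axis. A picture is of the moment at which its call begins: read the wrist's pose just before it. There is no depth.
- job.finish_job(): hands the job in; it is judged then, once.
Trained networks look in a picture, given as the dict that the camera call returned (one of the last four; its "shot" number tells which), for a name from the list of things; names that differ only in an ending like _2 or _b are one class to them, and where a whole thing is asked for, a point or a joint stands for the part that bears it (a point fixed in the world has none). Each returns a list of dicts, best first, with "conf" (0 to 1); they miss things now and then, are a little off and sometimes report something else, mostly with a low value. They report only what shows in the picture. A call takes as long as a camera call. They do not tell look-alikes from the thing itself.
- search_frame(query, picture): "centre" ([column, row] in pixels, amid what is visible of it).
The state is a dict: "t": time; "joints": joint angles; "joint_vel": joint speeds; "joint_torque": joint torques, N m; "tool_pos": TCP position; "ee_rot": TCP orientation; "wrist_force": force on the tool from outside, world axes, zero at the start; "moment": the same for the moment, N m; "width": opening from 0.0 (shut) to 1.0 (fully open); "grasp_force": force on a finger pad.
Only numpy, scipy, OpenCV 4.12 (cv2) and the standard library are available. Lean on these libraries where they do the work, as an engineer would, in place of code of your own. Each camera call takes 0.05 s, during which the arm holds its last target. There are 200 camera calls.

### The job

Make up two trays for the house guests. Evening walk, in the oak tray: first slide its divider all the way to the stop nearest the brass-plated end, then lay the yellow torch flat in the long compartment and the black gate remote, buttons up, in the short one. Shoe care, in the teal tray: put the shoe brush, bristles down, in the long compartment and the tan polish tin, lid up, in the short one; leave the red tin where it stands.

Things in the scene. Friction and masses are not known exactly. Their poses are not given: they have to be found in the camera images.
- oak_tray: Light oak tray, fixed, outside 246 (x) by 114 (y) mm, rim 18 mm high, walls 5, floor 5 (inside 236 by 104). Origin: centre of the underside, on the table. Its +x end has a brass plate and, inside, a gold strip on the floor. A divider slides along x; at its brass-end stop (its middle at x = +40 mm) the long compartment runs from x = -118 to +37, the short one from +43 to +118 mm.
- divider (a joint): Position of the oak tray's sliding divider along the tray's x, in m: 0 = middle of the tray, grows towards the brass end, stops at +0.040 and -0.030. It starts near the middle, where neither compartment is long enough for the torch. It slides with about 2 N of friction and stays where it is left.
- divider_tab (a point): Top centre of the divider's black grip tab, 50 mm above the table. The tab is 10 mm thick along the tray's x, 30 mm wide along its y, and rises from 26 to 50 mm above the table; below it is the brass divider plate, 6 mm thick, the full width of the tray, top edge 26 mm above the table. Axes as the tray's.
- teal_tray: Teal blue-green tray, fixed, outside 246 (x) by 114 (y) mm, rim 18 mm high, walls 5, floor 5 (inside 236 by 104). Origin: centre of the underside, on the table. A fixed 6 mm rib across it, 20 mm high from the table, at x = +40 mm, parts it into a long compartment (x = -118 to +37 mm) and a short one (x = +43 to +118 mm).
- torch: Yellow pocket torch with square body and round black head, lying along its x axis (head at +x), 130 mm long, 28 mm wide and 28 mm high, about 0.14 kg. Origin: middle of the underside.
- remote: Small black gate remote with a green and a grey button on top, 56 (x) by 34 (y) by 14 mm high. Origin: centre of the underside.
- brush: Shoe brush, brown wooden block above dark stiff bristles (rigid), 130 mm long (x), 45 mm wide (y), 47 mm high; the wood is the part from 25 to 47 mm above the underside, the bristle block is 120 by 37 mm. Origin: centre of the underside of the bristles.
- tan_tin: Round shoe polish tin, steel with a tan (yellow-brown) lid on top, 50 mm in diameter, 24 mm high. Origin: centre of the underside.
- red_tin: Round shoe polish tin like the other but with a red lid, 50 mm in diameter, 24 mm high. It is to be left alone. Origin: centre of the underside.
Not all that is in view belongs to the job. Several things have the shape of the remote; the one meant has the colours described above.

How it is judged:
At the end, for the whole second after the job is handed in: Divider within 6 mm of its brass-end stop; torch in the oak tray's long compartment, remote in its short one; brush in the teal tray's long compartment, tan tin in its short one; each flat on the floor (4 mm, 0.1 rad), right way up and at rest; red tin within 30 mm of its start (value of joint divider above 0.034 m and x of torch in the frame of oak_tray between -0.118 and 0.037 m and y of torch in the frame of oak_tray between -0.05 and 0.05 m and z of torch in the frame of oak_tray between 0.002 and 0.009 m and angle between each of torch, remote, brush, tan_tin's own z axis and vertical below 0.1 rad and linear speed of each of torch, remote, brush, tan_tin below 0.02 m/s and x of remote in the frame of oak_tray between 0.043 and 0.118 m and y of remote in the frame of oak_tray between -0.05 and 0.05 m and z of remote in the frame of oak_tray between 0.002 and 0.009 m and x of brush in the frame of teal_tray between -0.118 and 0.037 m and y of brush in the frame of teal_tray between -0.05 and 0.05 m and z of brush in the frame of teal_tray between 0.002 and 0.009 m and x of tan_tin in the frame of teal_tray between 0.043 and 0.118 m and y of tan_tin in the frame of teal_tray between -0.05 and 0.05 m and z of tan_tin in the frame of teal_tray between 0.002 and 0.009 m and distance of red_tin from where it was at the start of the episode below 0.03 m); the robot touches nothing.
It fails at once if the red tin was moved (by more than 30 mm) (distance of red_tin from where it was at the start of the episode above 0.03 m).
It also fails if it takes over 125 s, if anything falls off the work surface, if the arm or the gripper's body presses on something with over 40 N, if the wrist force passes 120 N, or if a joint passes its speed limit or range.

## Working session

There is one attempt and no reset: what is moved stays moved. The work goes in short steps, Python scripts to look and compute and a shell command to move; the robot and the scene stay as the last step left them, time stands still between calls to the robot, and variables do not carry over. Pictures are saved under pics/ and viewed, at most 14 in all, crops included, and the job is handed in when it is done.

```bash
ls; mkdir -p pics; python3 - <<'E'
from plant import r,snapshot,search_frame
import cv2,numpy as np
s=r.read_state();print(s)
for n in("top","scene"):
    p=snapshot(n);cv2.imwrite(f"pics/{n}0.png",p["img"])
    print(n,p["fx"],p["cx"],p["cy"],np.round(p["camera_from_world"],4).tolist())
    for q in("oak_tray","divider_tab","teal_tray","torch","remote","brush","tan_tin","red_tin"):
        print(q,[(np.round(d["centre"]).tolist(),round(d["conf"],2)) for d in search_frame(q,p)][:5])
E
```

```text
pics
{'t': 0.0, 'joints': array([ 1.48062253e+00,  3.85531812e-01,  6.58890640e-03, -5.57929215e-04,
       -1.19400361e+00, -2.58561215e-01]), 'joint_vel': array([-0.00271587, -0.00079821,  0.00221612, -0.00044886, -0.00086689,
       -0.00078081]), 'joint_torque': array([-6.08408627e-04, -3.92285013e+01,  1.88403726e+01,  4.18639228e+00,
       -4.55453672e-03, -8.45890526e-06]), 'tool_pos': array([0.21335519, 0.58680574, 0.23021334]), 'ee_rot': array([ 1.09309271e-03,  9.84818001e-01, -1.73586524e-01, -1.67956697e-04]), 'wrist_force': array([-0.64274462,  0.04063374,  0.28467303]), 'moment': array([-0.00625586,  0.01440772,  0.00739836]), 'grasp_force': 0.0, 'width': 0.995601061254511}
top 498.06746735330927 317.0429424433054 201.16669943969146 [[-0.0216, -0.9998, 0.0049, -0.0141], [-0.9964, 0.0211, -0.0826, 0.5865], [0.0824, -0.0067, -0.9966, 1.2885], [0.0, 0.0, 0.0, 1.0]]
oak_tray [([279.0, 213.0], 0.78)]
divider_tab [([274.0, 213.0], 0.48)]
teal_tray [([218.0, 220.0], 0.85)]
torch [([399.0, 210.0], 0.72)]
remote [([461.0, 205.0], 0.78), ([486.0, 180.0], 0.76), ([440.0, 171.0], 0.71)]
brush [([337.0, 208.0], 0.57)]
tan_tin [([158.0, 209.0], 0.76)]
red_tin [([157.0, 245.0], 0.58)]
scene 428.9367357891634 321.6692816748953 196.67856969368984 [[0.6546, 0.7559, -0.0134, -0.3267], [0.5414, -0.4811, -0.6894, -0.2721], [-0.5276, 0.444, -0.7242, 1.6571], [0.0, 0.0, 0.0, 1.0]]
oak_tray [([353.0, 194.0], 0.97), ([388.0, 168.0], 0.58)]
divider_tab [([353.0, 192.0], 0.75)]
teal_tray [([387.0, 168.0], 0.75)]
torch [([272.0, 243.0], 0.74)]
remote [([220.0, 277.0], 0.69), ([214.0, 311.0], 0.64), ([260.0, 289.0], 0.52), ([349.0, 189.0], 0.46)]
brush [([317.0, 216.0], 0.95), ([223.0, 279.0], 0.5)]
tan_tin [([420.0, 150.0], 0.73)]
red_tin [([402.0, 134.0], 0.43)]
```

```bash
python3 - <<'E'
import cv2
a=cv2.imread("pics/top0.png")[120:300,120:520];cv2.imwrite("pics/top0c.png",cv2.resize(a,(800,360),interpolation=cv2.INTER_CUBIC))
a=cv2.imread("pics/scene0.png")[100:340,180:460];cv2.imwrite("pics/scene0c.png",cv2.resize(a,(700,600),interpolation=cv2.INTER_CUBIC))
E
```

```text
(no output)
```

View pics/top0c.png

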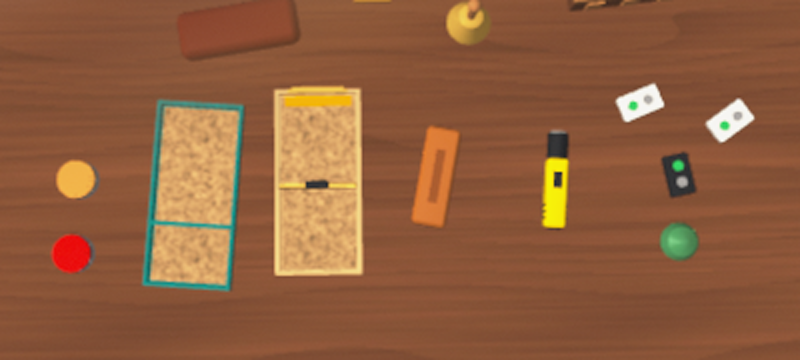

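View pics/scene0c.png

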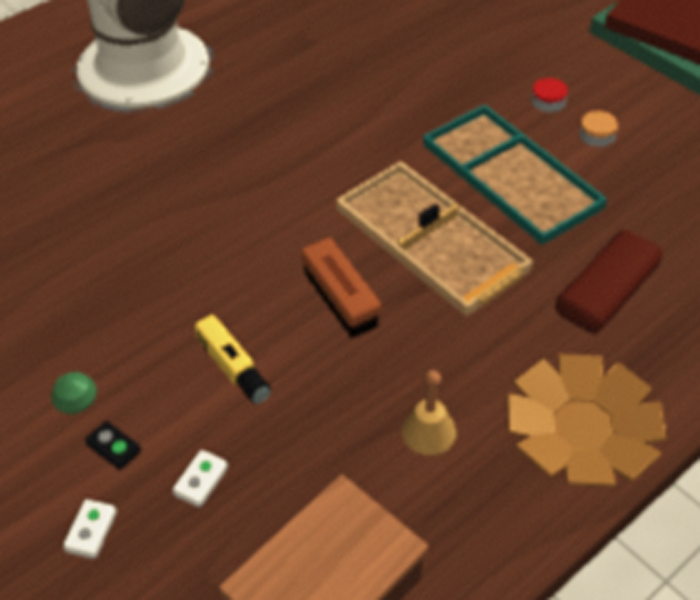

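The top crop (2x, offset 120,120) shows the oak tray at about (318,181) with its brass end up, towards world +x, and the teal tray at (194,195) with its rib at the robot end. The brush is at (436,177), the torch at (555,180) with its head up, and the black remote at (678,174). The tan tin is at (76,179), the red tin at (72,253), and the two white remotes are look-alikes.

```bash
cat >h.py <<'E'
import numpy as np,cv2
from plant import r,snapshot,search_frame
from scipy.spatial.transform import Rotation as R
def rot(q): return R.from_quat(np.roll(q,-1)).as_matrix()
def shoot(name):
    s=r.read_state();p=snapshot(name)
    if name=="wrist":
        T=np.eye(4);T[:3,:3]=rot(s["ee_rot"]);T[:3,3]=s["tool_pos"];p["wfc"]=T@p["mount"]
    else: p["wfc"]=np.linalg.inv(p["camera_from_world"])
    p["name"]=name;return p
def ray(p,uv):
    d=np.array([(uv[0]-p["cx"])/p["fx"],(uv[1]-p["cy"])/p["fy"]])
    if p["name"]=="wrist":
        t=np.hypot(*d);v=np.r_[d*np.sinc(t/np.pi),np.cos(t)]
    else: v=np.r_[d,1]
    v=p["wfc"][:3,:3]@v;return p["wfc"][:3,3],v/np.linalg.norm(v)
def onplane(p,uv,z):
    o,v=ray(p,uv);return o+v*(z-o[2])/v[2]
def tri(rays):
    A=sum(np.eye(3)-np.outer(v,v) for o,v in rays);b=sum((np.eye(3)-np.outer(v,v))@o for o,v in rays)
    return np.linalg.solve(A,b)
def seg(p,c,half,f):
    """largest blob of mask f(hsv) in a window, original pixels (4x upsampled)"""
    x0,y0=max(0,int(c[0]-half)),max(0,int(c[1]-half));im=p["img"][y0:int(c[1])+half,x0:int(c[0])+half]
    im=cv2.resize(im,None,fx=4,fy=4,interpolation=cv2.INTER_CUBIC)
    m=f(*cv2.split(cv2.cvtColor(im,cv2.COLOR_BGR2HSV).astype(int))).astype(np.uint8)
    cs=cv2.findContours(m,cv2.RETR_EXTERNAL,cv2.CHAIN_APPROX_NONE)[0]
    k=max(cs,key=lambda k:cv2.contourArea(cv2.convexHull(k)))[:,0,:]
    return (k+.5)/4-.5+[x0,y0]
def rect(p,k,z):
    w=np.array([onplane(p,u,z)[:2] for u in k]).astype(np.float32)
    (c,(a,b),t)=cv2.minAreaRect(w*1000)
    if a<b:a,b,t=b,a,t+90
    return np.round(c,1),round(a,1),round(b,1),round((t+90)%180-90,1)
M=dict(torch=lambda h,s,v:(h>24)&(h<34)&(s>150)&(v>120),
 teal_tray=lambda h,s,v:(h>75)&(h<100)&(s>120)&(v>70),
 brush=lambda h,s,v:(h>5)&(h<16)&(s>150)&(v>160),
 remote=lambda h,s,v:(v<50),
 tan_tin=lambda h,s,v:(h>10)&(h<22)&(s>120)&(v>190),
 divider_tab=lambda h,s,v:(v<55),
 oak_tray=lambda h,s,v:(h>12)&(h<32)&(v>175),
 red_tin=lambda h,s,v:((h<4)|(h>176))&(v>180)&(s>200))
E
python3 - <<'E'
from h import *
p=shoot("top");q=shoot("scene")
H=dict(torch=28,teal_tray=18,brush=47,remote=14,tan_tin=24,divider_tab=50,oak_tray=18,red_tin=24)
C=dict(torch=((397,210),(272,243)),teal_tray=((217,218),(387,168)),brush=((337,208),(317,216)),remote=((459,208),(224,277)),tan_tin=((158,209),(420,150)),divider_tab=((278,212),(351,186)),oak_tray=((279,210),(353,194)),red_tin=((155,246),(400,137)))
hf=dict(torch=40,teal_tray=65,brush=40,remote=16,tan_tin=18,divider_tab=9,oak_tray=58,red_tin=15)
for n in H:
    k=seg(p,C[n][0],hf[n],M[n]);z=H[n]/1000
    a=cv2.minAreaRect(k.astype(np.float32))[0]
    k2=seg(q,C[n][1],hf[n],M[n]);b=cv2.minAreaRect(k2.astype(np.float32))[0]
    print(n,*rect(p,k,z),"| scene",*rect(q,k2,z),"| tri",np.round(1000*tri([ray(p,a),ray(q,b)])))
E
```

```text
torch [ 542.7 -236.3] 90.2 28.3 -4.1 | scene [ 522.2 -235.2] 41.1 17.5 -5.9 | tri [ 539. -238.   45.]
teal_tray [550.3 239.7] 243.4 114.5 -4.7 | scene [549.6 239.4] 246.1 114.2 -4.7 | tri [550. 242.  11.]
brush [566.3 -77.8] 128.5 43.6 -11.4 | scene [565.5 -78.6] 121.6 35.5 -11.6 | tri [566. -78.  46.]
remote [ 541.9 -412.2] 19.9 4.7 88.8 | scene [ 565.6 -406.9] 60.0 34.6 10.9 | tri [ 548. -410.   -3.]
tan_tin [573.8 393.5] 49.9 49.5 -89.6 | scene [570.6 395.4] 44.4 44.2 40.8 | tri [573. 392.  27.]
divider_tab [558.2  74.5] 25.8 5.8 89.2 | scene [564.4  67.8] 37.5 19.0 -87.0 | tri [558.  75.  40.]
oak_tray [566.4  75.4] 251.5 117.0 -0.5 | scene [563.7  75.8] 251.2 113.9 -0.1 | tri [566.  76.  19.]
red_tin [476.8 399.4] 48.6 48.6 -45.5 | scene [472.7 401. ] 42.1 36.6 48.1 | tri [476. 398.  28.]
```

```bash
cat >>h.py <<'E'
def to(x,y,z,yaw):
    """turn (deg, tool axes) then shift (mm, target tool axes) to a tool-down pose, mm/deg"""
    s=r.read_state();R0=rot(s["ee_rot"])
    a=np.radians(yaw);c,n=np.cos(a),np.sin(a)
    Rt=np.array([[c,n,0],[n,-c,0],[0,0,-1.]])
    w=R.from_matrix(R0.T@Rt).as_rotvec(degrees=True)
    d=Rt.T@(np.array([x,y,z])-1000*s["tool_pos"])
    print("t",round(s["t"],2),"turn",np.round(w,1),"shift",np.round(d,1),"|rows",round(abs(np.linalg.norm(w))/10.7,1),round(np.linalg.norm(d)/62.5,1),"F",np.round(s["wrist_force"],1),"w",round(s["width"],3))
E
python3 - <<'E'
from h import *
to(558,75,230,-90.3)
E
```

```text
t 1.0 turn [-0.   0.  70.3] shift [ 510.6 -347.1    1.3] |rows 6.6 9.9 F [-0.6 -0.5  0.4] w 0.999
```

```bash
python3 -m pendant '[{"rz":10},{"rz":10},{"rz":10},{"rz":10},{"rz":10},{"rz":10},{"rz":10.3},{"dx":0.043,"dy":-0.029},{"dx":0.043,"dy":-0.029},{"dx":0.043,"dy":-0.029},{"dx":0.043,"dy":-0.029},{"dx":0.043,"dy":-0.029},{"dx":0.043,"dy":-0.029},{"dx":0.043,"dy":-0.029},{"dx":0.043,"dy":-0.029},{"dx":0.043,"dy":-0.029},{"dx":0.043,"dy":-0.029},{"dx":0.043,"dy":-0.029},{"dx":0.038,"dy":-0.028}]'
python3 - <<'E'
from h import *
to(558,75,130,-90.3)
p=shoot("wrist");cv2.imwrite("pics/w1.png",p["img"]);print(np.round(p["wfc"],3).tolist(),p["fx"],p["cx"],p["cy"])
for q in("oak_tray","divider_tab","teal_tray","brush"):
    print(q,[(np.round(d["centre"]).tolist(),round(d["conf"],2)) for d in search_frame(q,p)][:3])
E
```

```text
t 1.0 turn [-0.   0.  70.3] shift [ 510.6 -347.1  101.3] |rows 6.6 10.0 F [-0.6 -0.5  0.4] w 0.999
[[-0.342, -0.889, -0.304, 0.292], [-0.94, 0.324, 0.109, 0.56], [0.001, 0.323, -0.947, 0.374], [0.0, 0.0, 0.0, 1.0]] 309.70691628693146 319.8599283203298 199.8534205203716
oak_tray []
divider_tab []
teal_tray []
brush []schema error: expected keys rx, ry, rz, dx, dy, dz, fingers
```

View pics/w1.png

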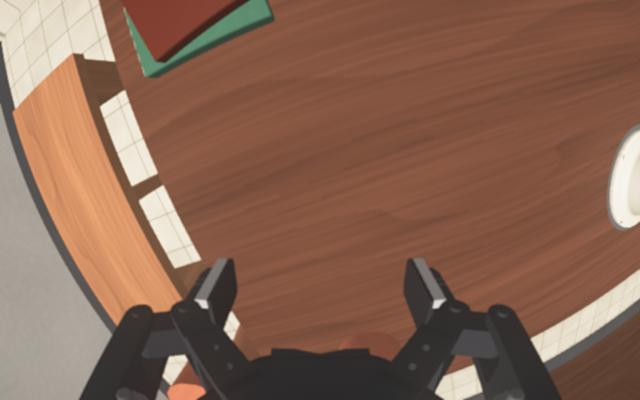

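The move was refused because every row needs all seven keys, so the picture is still from the start pose: empty table, with the fingers at the bottom around (220,290) and (425,285). I'll resend it.

```bash
python3 -m pendant '[{"rx":0,"ry":0,"rz":10,"dx":0,"dy":0,"dz":0,"fingers":1},{"rx":0,"ry":0,"rz":10,"dx":0,"dy":0,"dz":0,"fingers":1},{"rx":0,"ry":0,"rz":10,"dx":0,"dy":0,"dz":0,"fingers":1},{"rx":0,"ry":0,"rz":10,"dx":0,"dy":0,"dz":0,"fingers":1},{"rx":0,"ry":0,"rz":10,"dx":0,"dy":0,"dz":0,"fingers":1},{"rx":0,"ry":0,"rz":10,"dx":0,"dy":0,"dz":0,"fingers":1},{"rx":0,"ry":0,"rz":10.3,"dx":0,"dy":0,"dz":0,"fingers":1},{"rx":0,"ry":0,"rz":0,"dx":0.043,"dy":-0.029,"dz":0,"fingers":1},{"rx":0,"ry":0,"rz":0,"dx":0.043,"dy":-0.029,"dz":0,"fingers":1},{"rx":0,"ry":0,"rz":0,"dx":0.043,"dy":-0.029,"dz":0,"fingers":1},{"rx":0,"ry":0,"rz":0,"dx":0.043,"dy":-0.029,"dz":0,"fingers":1},{"rx":0,"ry":0,"rz":0,"dx":0.043,"dy":-0.029,"dz":0,"fingers":1},{"rx":0,"ry":0,"rz":0,"dx":0.043,"dy":-0.029,"dz":0,"fingers":1},{"rx":0,"ry":0,"rz":0,"dx":0.043,"dy":-0.029,"dz":0,"fingers":1},{"rx":0,"ry":0,"rz":0,"dx":0.043,"dy":-0.029,"dz":0,"fingers":1},{"rx":0,"ry":0,"rz":0,"dx":0.043,"dy":-0.029,"dz":0,"fingers":1},{"rx":0,"ry":0,"rz":0,"dx":0.043,"dy":-0.029,"dz":0,"fingers":1},{"rx":0,"ry":0,"rz":0,"dx":0.043,"dy":-0.029,"dz":0,"fingers":1},{"rx":0,"ry":0,"rz":0,"dx":0.038,"dy":-0.028,"dz":0,"fingers":1}]'
python3 - <<'E'
from h import *
to(558,75,130,-90.3)
p=shoot("wrist");cv2.imwrite("pics/w1.png",p["img"])
for q in("oak_tray","divider_tab","teal_tray","brush"):
    print(q,[(np.round(d["centre"]).tolist(),round(d["conf"],2)) for d in search_frame(q,p)][:3])
np.savez("w1.npz",**{k:p[k] for k in("img","fx","fy","cx","cy","wfc","name")})
E
```

```text
t: 3.62
tool_pos: [0.5589, 0.073, 0.2315]
ee_rot: [0.0, -0.705, 0.709, -0.0]
wrist_force: [0.6, 1.6, 0.3]
width: 0.997
grasp_force: 0.0
t 3.62 turn [-0.  0. -0.] shift [ -2.    0.9 101.5] |rows 0.0 1.6 F [0.6 1.6 0.3] w 0.997
oak_tray [([315.0, 168.0], 0.88), ([315.0, 35.0], 0.27)]
divider_tab [([322.0, 175.0], 0.59)]
teal_tray []
brush [([317.0, 34.0], 0.85), ([379.0, 349.0], 0.25)]
```

View pics/w1.png

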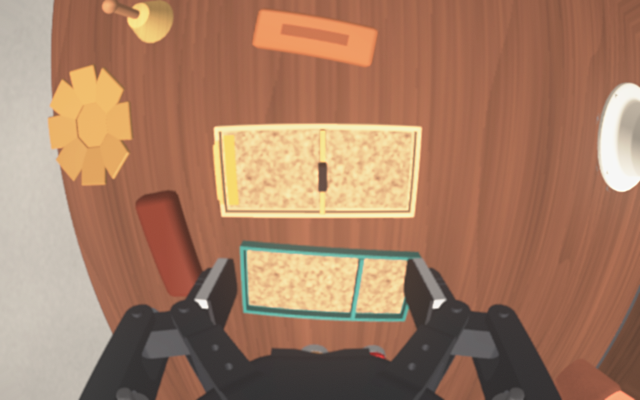

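From this pose the wrist camera sees the whole oak tray (215–421, 125–217) with its gold strip on the left. The tab is at (322,177), the teal tray at (330,280) and the brush at (315,38). I'll measure from here against the fixed camera.

```bash
cat >load.py <<'E'
from h import *
def load(f):
    d=np.load(f);return {k:(d[k].item() if d[k].ndim==0 else d[k]) for k in d}
E
python3 - <<'E'
from load import *
p=load("w1.npz");t=shoot("top")
k=seg(p,(318,170),64,M["oak_tray"])
k=k[(k[:,1]<225)];print("oak",rect(p,k,.018))
for z in(.035,.05):print("tab",rect(p,seg(p,(322,177),16,lambda h,s,v:v<75),z))
print("brush",rect(p,seg(p,(317,36),62,M["brush"]),.047))
k=seg(p,(318,35),62,M["brush"]);kt=seg(t,(337,208),40,M["brush"])
print("brush tri",1000*tri([ray(p,cv2.minAreaRect(k.astype(np.float32))[0]),ray(t,cv2.minAreaRect(kt.astype(np.float32))[0])]))
# tray corners: wrist vs top, and teal left corners
for n,uv in dict(oak_bl=(222,216),oak_br=(415,216),oak_tr=(421,127),oak_tl=(215,127),teal_tl=(241,243),teal_bl=(244,312),teal_tr=(419,253),rib_t=(362,259),rib_b=(354,317)).items(): print(n,np.round(1000*onplane(p,uv,.018)[:2]))
E
```

```text
oak (array([562.6,  76.7]), 160.8, 117.1, -0.3)Traceback (most recent call last):
  File "<stdin>", line 5, in <module>
  File "h.py", line 28, in seg
    k=max(cs,key=lambda k:cv2.contourArea(cv2.convexHull(k)))[:,0,:]
      ~~~^^^^^^^^^^^^^^^^^^^^^^^^^^^^^^^^^^^^^^^^^^^^^^^^^^^^
ValueError: max() iterable argument is empty
```

```bash
python3 - <<'E'
from load import *
p=load("w1.npz");t=shoot("top")
k=seg(p,(318,170),110,M["oak_tray"]);print("oak",rect(p,k,.018))
print(p["img"][177,314:332].max(1))
k=seg(p,(322,177),16,lambda h,s,v:v<95)
for z in(.035,.05):print("tab",rect(p,k,z))
k=seg(p,(318,35),62,M["brush"]);kt=seg(t,(337,208),40,M["brush"])
print("brush",rect(p,k,.047),"tri",1000*tri([ray(p,cv2.minAreaRect(k.astype(np.float32))[0]),ray(t,cv2.minAreaRect(kt.astype(np.float32))[0])]))
for n,uv in dict(oak_bl=(222,216),oak_br=(415,216),oak_tr=(421,127),oak_tl=(215,127),teal_tl=(241,243),teal_bl=(244,312),teal_tr=(419,253),rib_t=(362,259),rib_b=(354,317)).items(): print(n,np.round(1000*onplane(p,uv,.018)[:2]))
E
```

```text
oak (array([564.3,  76.9]), 251.2, 117.2, -0.4)
[243 245 248 250 208 127 104 104 105 104 103 110 159 228 244 241 238 241]
tab (array([557. ,  64.2]), 5.9, 2.6, -0.3)
tab (array([557.1,  60.9]), 5.6, 2.5, -0.3)
brush (array([564.5, -76.7]), 127.3, 44.8, -11.3) tri [565.2172883  -77.53118389  40.16686649]
oak_bl [685. 133.]
oak_br [438. 134.]
oak_tr [439.  21.]
oak_tl [684.  20.]
teal_tl [664. 171.]
teal_bl [674. 288.]
teal_tr [426. 188.]
rib_t [504. 195.]
rib_b [510. 296.]
```

```bash
python3 -m pendant '[{"rx":0,"ry":0,"rz":0,"dx":-0.003,"dy":0.001,"dz":0.05,"fingers":1},{"rx":0,"ry":0,"rz":0,"dx":0,"dy":0,"dz":0.05,"fingers":0.6},{"rx":0,"ry":0,"rz":0,"dx":0,"dy":0,"dz":0.05,"fingers":0.6},{"rx":0,"ry":0,"rz":0,"dx":0,"dy":0,"dz":0.04,"fingers":0.6},{"rx":0,"ry":0,"rz":0,"dx":0,"dy":0,"dz":0.013,"fingers":0.5},{"rx":0,"ry":0,"rz":0,"dx":0,"dy":0,"dz":0,"fingers":0},{"rx":0,"ry":0,"rz":0,"dx":0,"dy":0,"dz":0,"fingers":0},{"rx":0,"ry":0,"rz":0,"dx":0,"dy":0,"dz":0,"fingers":0},{"rx":0,"ry":0,"rz":0,"dx":0,"dy":0,"dz":0,"fingers":0},{"rx":0,"ry":0,"rz":0,"dx":0,"dy":0,"dz":0,"fingers":0}]'
```

```text
t: 5.22
tool_pos: [0.5582, 0.0784, 0.0301]
ee_rot: [0.002, -0.705, 0.709, -0.001]
wrist_force: [-2.0, 2.4, 6.4]
width: 0.1
grasp_force: 60.6
```

```bash
python3 -m pendant '[{"rx":0,"ry":0,"rz":0,"dx":0,"dy":-0.01,"dz":0,"fingers":0},{"rx":0,"ry":0,"rz":0,"dx":0,"dy":-0.01,"dz":0,"fingers":0},{"rx":0,"ry":0,"rz":0,"dx":0,"dy":-0.01,"dz":0,"fingers":0},{"rx":0,"ry":0,"rz":0,"dx":0,"dy":-0.008,"dz":0,"fingers":0},{"rx":0,"ry":0,"rz":0,"dx":0,"dy":-0.004,"dz":0,"fingers":0},{"rx":0,"ry":0,"rz":0,"dx":0,"dy":-0.002,"dz":0,"fingers":0},{"rx":0,"ry":0,"rz":0,"dx":0,"dy":0,"dz":0,"fingers":0}]'
```

```text
t: 6.1
tool_pos: [0.6025, 0.0781, 0.0302]
ee_rot: [0.002, -0.705, 0.709, -0.001]
wrist_force: [-0.9, 2.7, 5.9]
width: 0.1
grasp_force: 60.5
```

Not at the stop yet by force. I'll creep forward until it resists.

```bash
python3 -m pendant '[{"rx":0,"ry":0,"rz":0,"dx":0,"dy":-0.0015,"dz":0,"fingers":0},{"rx":0,"ry":0,"rz":0,"dx":0,"dy":-0.0015,"dz":0,"fingers":0},{"rx":0,"ry":0,"rz":0,"dx":0,"dy":0,"dz":0,"fingers":0}]'
```

```text
t: 6.48
tool_pos: [0.6026, 0.078, 0.0301]
ee_rot: [-0.001, -0.705, 0.709, 0.001]
wrist_force: [-8.1, 5.0, 10.3]
width: 0.098
grasp_force: 61.2
```

```bash
python3 -m pendant '[{"rx":0,"ry":0,"rz":0,"dx":0,"dy":0.001,"dz":0,"fingers":0.5},{"rx":0,"ry":0,"rz":0,"dx":0,"dy":0,"dz":0,"fingers":0.5},{"rx":0,"ry":0,"rz":0,"dx":0,"dy":0,"dz":-0.03,"fingers":1},{"rx":0,"ry":0,"rz":0,"dx":0,"dy":0,"dz":-0.05,"fingers":1},{"rx":0,"ry":0,"rz":-10,"dx":0,"dy":0,"dz":-0.05,"fingers":1},{"rx":0,"ry":0,"rz":-10,"dx":0,"dy":0,"dz":-0.03,"fingers":1},{"rx":0,"ry":0,"rz":-10,"dx":0,"dy":0,"dz":0,"fingers":1},{"rx":0,"ry":0,"rz":-10,"dx":0,"dy":0,"dz":0,"fingers":1},{"rx":0,"ry":0,"rz":-10,"dx":0,"dy":0,"dz":0,"fingers":1},{"rx":0,"ry":0,"rz":-10,"dx":0,"dy":0,"dz":0,"fingers":1},{"rx":0,"ry":0,"rz":-10,"dx":0,"dy":0,"dz":0,"fingers":1},{"rx":0,"ry":0,"rz":-10,"dx":0,"dy":0,"dz":0,"fingers":1},{"rx":0,"ry":0,"rz":-6,"dx":0,"dy":0,"dz":0,"fingers":1},{"rx":0,"ry":0,"rz":0,"dx":-0.003,"dy":0.053,"dz":0,"fingers":1},{"rx":0,"ry":0,"rz":0,"dx":-0.003,"dy":0.053,"dz":0,"fingers":1},{"rx":0,"ry":0,"rz":0,"dx":-0.003,"dy":0.053,"dz":0,"fingers":1},{"rx":0,"ry":0,"rz":0,"dx":-0.003,"dy":0.053,"dz":0,"fingers":1},{"rx":0,"ry":0,"rz":0,"dx":-0.003,"dy":0.053,"dz":0,"fingers":1},{"rx":0,"ry":0,"rz":0,"dx":-0.003,"dy":0.052,"dz":0,"fingers":1}]'
python3 - <<'E'
from load import *
to(562,-237,190,-4.1)
p=shoot("wrist");cv2.imwrite("pics/w2.png",p["img"])
np.savez("w2.npz",**{k:p[k] for k in("img","fx","fy","cx","cy","wfc","name")})
for q in("torch","remote","brush","divider_tab"):
    print(q,[(np.round(d["centre"]).tolist(),round(d["conf"],2)) for d in search_frame(q,p)][:3])
E
```

```text
t: 8.85
tool_pos: [0.561, -0.2395, 0.1882]
ee_rot: [0.0, 0.999, -0.038, 0.0]
wrist_force: [1.1, 0.3, -0.2]
width: 1.002
grasp_force: 0.0
t 8.85 turn [ 0.  -0.  -0.2] shift [ 0.8 -2.5 -1.8] |rows 0.0 0.1 F [ 1.1  0.3 -0.2] w 1.002
torch [([319.0, 180.0], 0.79), ([178.0, 185.0], 0.4)]
remote [([515.0, 106.0], 0.84), ([420.0, 78.0], 0.84), ([461.0, 164.0], 0.72)]
brush [([177.0, 186.0], 0.7)]
divider_tab [([71.0, 173.0], 0.58)]
```

View pics/w2.png

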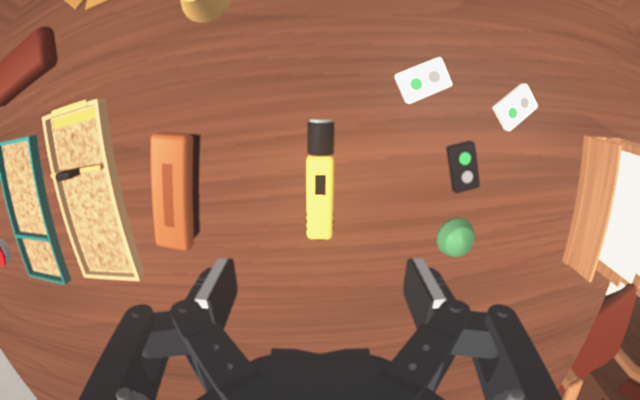

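The torch spans (320,119)–(320,240) and lies in line with the tool. The black remote is centred at (463,167), with corners near (447,146), (472,141), (480,187) and (454,193). The divider now stands nearer the gold strip.

```bash
python3 - <<'E'
from load import *
p=load("w2.npz");t=shoot("top")
k=seg(p,(320,180),65,M["torch"]);print("torch yellow",rect(p,k,.028))
for uv in((320,121),(320,239)):print(np.round(1000*onplane(p,uv,.028)[:2]))
kt=seg(t,(397,210),40,M["torch"])
c=lambda k:cv2.minAreaRect(k.astype(np.float32))[0]
print("torch tri",1000*tri([ray(p,c(k)),ray(t,c(kt))]))
print(p["img"][150,440:490:2].max(1),t["img"][207,445:475].max(1))
k=seg(p,(463,167),32,lambda h,s,v:v<85);k1=cv2.convexHull(k.astype(np.float32))[:,0]
print("remote",rect(p,k1,.014),rect(p,k1,.007))
kt=seg(t,(459,207),16,lambda h,s,v:v<70);print("top",rect(t,kt,.014))
print("tri",1000*tri([ray(p,c(k1)),ray(t,c(kt))]))
for uv in((447,146),(472,141),(480,187),(454,193)):print(np.round(1000*onplane(p,uv,.014)[:2]))
E
```

```text
Traceback (most recent call last):
  File "h.py", line 28, in seg
    k=max(cs,key=lambda k:cv2.contourArea(cv2.convexHull(k)))[:,0,:]
      ~~~^^^^^^^^^^^^^^^^^^^^^^^^^^^^^^^^^^^^^^^^^^^^^^^^^^^^
ValueError: max() iterable argument is empty
```

```bash
python3 - <<'E'
from load import *
p=load("w2.npz");t=shoot("top")
print(cv2.cvtColor(p["img"][210:212,318:321],cv2.COLOR_BGR2HSV)[0])
k=seg(p,(320,180),65,lambda h,s,v:(h>22)&(h<36)&(s>90)&(v>180));print("torch yellow",rect(p,k,.028))
for uv in((320,121),(320,239)):print(np.round(1000*onplane(p,uv,.028)[:2]))
kt=seg(t,(397,210),40,M["torch"])
c=lambda k:cv2.minAreaRect(k.astype(np.float32))[0]
print("torch tri",1000*tri([ray(p,c(k)),ray(t,c(kt))]))
print(p["img"][150,440:490:2].max(1),t["img"][207,445:475].max(1))
k=seg(p,(463,167),32,lambda h,s,v:v<90);k1=cv2.convexHull(k.astype(np.float32))[:,0]
print("remote",rect(p,k1,.014),rect(p,k1,.007))
kt=seg(t,(459,207),16,lambda h,s,v:v<75);print("top",rect(t,kt,.014))
print("tri",1000*tri([ray(p,c(k1)),ray(t,c(kt))]))
for uv in((447,146),(472,141),(480,187),(454,193)):print(np.round(1000*onplane(p,uv,.014)[:2]))
E
```

```text
[[ 30 100 247]
 [ 30 100 247]
 [ 30 101 247]]
torch yellow (array([ 542.4, -236.6]), 90.7, 26.7, -4.7)
[ 622. -244.]
[ 497. -234.]
torch tri [ 533.33632168 -238.2704729    -1.89007563]
[187 187 184 127  71  77  76  77  78  77  76  76  76  76  76  77  75  85
 167 185 182 183 182 183 183] [114 113 109 108 114 114 113 113 113 113 110 109 120 130 129 129 129 129
 125 113  99 119 139 139 139 138 138 138 137 137]
remote (array([ 563.5, -401.3]), 55.3, 34.5, 11.1) (array([ 561.7, -404.8]), 56.5, 35.2, 11.1)
top (array([ 547.1, -406.4]), 34.9, 21.7, -75.4)
tri [ 550.75040478 -422.39258832  -33.66978715]
[ 588. -380.]
[ 593. -412.]
[ 538. -426.]
[ 533. -391.]
```

```bash
python3 -m pendant '[{"rx":0,"ry":0,"rz":0,"dx":0.001,"dy":-0.0015,"dz":0.05,"fingers":0.8},{"rx":0,"ry":0,"rz":0,"dx":0,"dy":0,"dz":0.05,"fingers":0.8},{"rx":0,"ry":0,"rz":0,"dx":0,"dy":0,"dz":0.05,"fingers":0.8},{"rx":0,"ry":0,"rz":0,"dx":0,"dy":0,"dz":0.024,"fingers":0.8},{"rx":0,"ry":0,"rz":0,"dx":0,"dy":0,"dz":0.01,"fingers":0.7},{"rx":0,"ry":0,"rz":0,"dx":0,"dy":0,"dz":0,"fingers":0.2},{"rx":0,"ry":0,"rz":0,"dx":0,"dy":0,"dz":0,"fingers":0},{"rx":0,"ry":0,"rz":0,"dx":0,"dy":0,"dz":0,"fingers":0},{"rx":0,"ry":0,"rz":0,"dx":0,"dy":0,"dz":0,"fingers":0},{"rx":0,"ry":0,"rz":0,"dx":0,"dy":0,"dz":0,"fingers":0}]'; python3 - <<'E'
from h import *
to(523,76.5,110,-0.4)
E
```

```text
t: 10.45
tool_pos: [0.5639, -0.236, 0.0061]
ee_rot: [0.0, 0.999, -0.037, 0.002]
wrist_force: [0.4, 1.7, 6.2]
width: 0.318
grasp_force: 61.6
t 10.45 turn [ 0.  -0.2 -3.9] shift [ -43.1 -312.2 -103.9] |rows 0.4 5.3 F [0.4 1.7 6.2] w 0.318
```

```bash
python3 -m pendant '[{"rx":0,"ry":0,"rz":0,"dx":0,"dy":0,"dz":-0.03,"fingers":0},{"rx":0,"ry":0,"rz":0,"dx":0,"dy":0,"dz":-0.04,"fingers":0},{"rx":0,"ry":0,"rz":-4,"dx":0,"dy":0,"dz":-0.034,"fingers":0},{"rx":0,"ry":0,"rz":0,"dx":-0.006,"dy":-0.045,"dz":0,"fingers":0},{"rx":0,"ry":0,"rz":0,"dx":-0.006,"dy":-0.045,"dz":0,"fingers":0},{"rx":0,"ry":0,"rz":0,"dx":-0.006,"dy":-0.045,"dz":0,"fingers":0},{"rx":0,"ry":0,"rz":0,"dx":-0.006,"dy":-0.045,"dz":0,"fingers":0},{"rx":0,"ry":0,"rz":0,"dx":-0.006,"dy":-0.045,"dz":0,"fingers":0},{"rx":0,"ry":0,"rz":0,"dx":-0.006,"dy":-0.045,"dz":0,"fingers":0},{"rx":0,"ry":0,"rz":0,"dx":-0.006,"dy":-0.042,"dz":0,"fingers":0},{"rx":0,"ry":0,"rz":0,"dx":0,"dy":0,"dz":0,"fingers":0},{"rx":0,"ry":0,"rz":0,"dx":0,"dy":0,"dz":0,"fingers":0}]'; python3 - <<'E'
from load import *
to(524.5,76.5,12,-0.4)
p=shoot("wrist");cv2.imwrite("pics/w3.png",p["img"])
np.savez("w3.npz",**{k:p[k] for k in("img","fx","fy","cx","cy","wfc","name")})
E
```

```text
t: 11.95
tool_pos: [0.5215, 0.076, 0.108]
ee_rot: [0.0, 1.0, -0.003, -0.001]
wrist_force: [-0.1, -0.6, -2.2]
width: 0.316
grasp_force: 60.6
t 11.95 turn [0.  0.1 0.1] shift [ 3.  -0.5 96. ] |rows 0.0 1.5 F [-0.1 -0.6 -2.2] w 0.316
```

View pics/w3.png

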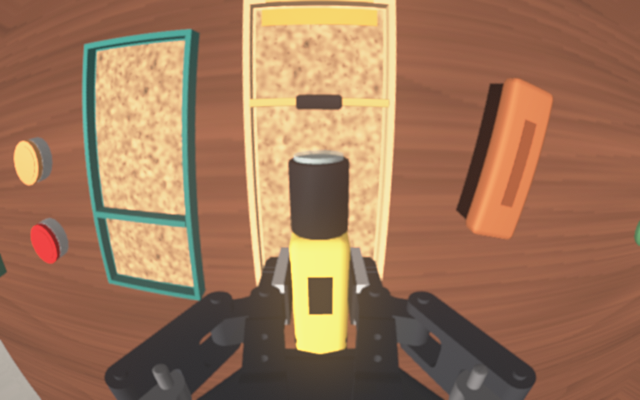

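The torch is held level and straight, with its head end at (320,157). The divider tab is at (319,101).

```bash
python3 - <<'E'
from load import *
p=load("w3.npz")
print("tip",np.round(1000*onplane(p,(320,155),.128)),"tab",np.round(1000*onplane(p,(319,97),.05)),"plate",np.round(1000*onplane(p,(270,102),.026)),"rim L/R at z18",[np.round(1000*onplane(p,u,.018)[:2]) for u in((247,150),(392,150))])
for n,uv,z in(("brush",(512,160),.047),("tan",(27,162),.024),("red",(45,243),.024)):print(n,np.round(1000*onplane(p,uv,z)))
print([(n,np.round(1000*onplane(p,u,.018)[:2])) for n,u in dict(tl=(85,44),tr=(197,31),br=(201,298),bl=(108,281),ribL=(96,216),ribR=(190,222)).items()])
E
```

```text
tip [582.  76. 128.] tab [606.  77.  50.] plate [603. 112.  26.] rim L/R at z18 [array([567., 133.]), array([566.,  21.])]
brush [567. -71.  47.]
tan [572. 391.  24.]
red [477. 394.  24.]
[('tl', array([675., 287.])), ('tr', array([664., 170.])), ('br', array([424., 194.])), ('bl', array([433., 309.])), ('ribL', array([510., 298.])), ('ribR', array([506., 189.]))]
```

```bash
python3 -m pendant '[{"rx":0,"ry":0,"rz":0,"dx":0.002,"dy":-0.0005,"dz":0.04,"fingers":0},{"rx":0,"ry":0,"rz":0,"dx":0,"dy":0,"dz":0.03,"fingers":0},{"rx":0,"ry":0,"rz":0,"dx":0,"dy":0,"dz":0.015,"fingers":0},{"rx":0,"ry":0,"rz":0,"dx":0,"dy":0,"dz":0.008,"fingers":0},{"rx":0,"ry":0,"rz":0,"dx":0,"dy":0,"dz":0.003,"fingers":0},{"rx":0,"ry":0,"rz":0,"dx":0,"dy":0,"dz":0,"fingers":0}]'
```

```text
t: 12.75
tool_pos: [0.5246, 0.0769, 0.0129]
ee_rot: [-0.0, 1.0, -0.002, 0.001]
wrist_force: [0.7, 0.3, -2.0]
width: 0.316
grasp_force: 60.7
```

```bash
python3 -m pendant '[{"rx":0,"ry":0,"rz":0,"dx":0,"dy":0,"dz":0.0015,"fingers":0},{"rx":0,"ry":0,"rz":0,"dx":0,"dy":0,"dz":0,"fingers":0.55},{"rx":0,"ry":0,"rz":0,"dx":0,"dy":0,"dz":0,"fingers":0.55},{"rx":0,"ry":0,"rz":0,"dx":0,"dy":0,"dz":-0.03,"fingers":0.55},{"rx":0,"ry":0,"rz":0,"dx":0,"dy":0,"dz":-0.05,"fingers":0.8},{"rx":0,"ry":0,"rz":-6,"dx":0,"dy":0,"dz":-0.05,"fingers":1},{"rx":0,"ry":0,"rz":-5.5,"dx":0,"dy":0,"dz":-0.04,"fingers":1},{"rx":0,"ry":0,"rz":0,"dx":-0.006,"dy":0.053,"dz":0,"fingers":1},{"rx":0,"ry":0,"rz":0,"dx":-0.006,"dy":0.053,"dz":0,"fingers":1},{"rx":0,"ry":0,"rz":0,"dx":-0.006,"dy":0.053,"dz":0,"fingers":1},{"rx":0,"ry":0,"rz":0,"dx":-0.006,"dy":0.053,"dz":0,"fingers":1},{"rx":0,"ry":0,"rz":0,"dx":-0.006,"dy":0.053,"dz":0,"fingers":1},{"rx":0,"ry":0,"rz":0,"dx":-0.006,"dy":0.053,"dz":0,"fingers":1},{"rx":0,"ry":0,"rz":0,"dx":-0.006,"dy":0.053,"dz":0,"fingers":1},{"rx":0,"ry":0,"rz":0,"dx":-0.006,"dy":0.053,"dz":0,"fingers":1},{"rx":0,"ry":0,"rz":0,"dx":-0.006,"dy":0.053,"dz":0,"fingers":1},{"rx":0,"ry":0,"rz":0,"dx":0,"dy":0,"dz":0,"fingers":1}]'
python3 - <<'E'
from load import *
p=shoot("wrist");cv2.imwrite("pics/w4.png",p["img"])
w2=load("w2.npz")
k=seg(p,(320,180),45,lambda h,s,v:v<90);k=cv2.convexHull(k.astype(np.float32))[:,0]
for d in search_frame("remote",p): print(d)
c=lambda k:cv2.minAreaRect(k.astype(np.float32))[0]
k2=seg(w2,(463,167),32,lambda h,s,v:v<90)
print(rect(p,k,.014),c(k),1000*tri([ray(p,c(k)),ray(w2,c(k2))]))
to(563,-402,0,11.1)
E
```

```text
t: 14.88
tool_pos: [0.5631, -0.405, 0.1796]
ee_rot: [-0.0, 0.995, 0.095, -0.0]
wrist_force: [-0.9, 0.9, 0.4]
width: 0.999
grasp_force: 0.0
{'centre': [291.1, 77.3], 'conf': 0.94}
{'centre': [317.6, 175.7], 'conf': 0.91}
{'centre': [400.3, 125.2], 'conf': 0.59}
(array([ 563.5, -404.1]), 56.2, 33.1, 10.9) (319.4999694824219, 178.87498474121094) [ 562.18878152 -404.32684699    7.12102231]
t 14.97 turn [-0.  0.  0.] shift [-4.000e-01  1.000e-01  1.803e+02] |rows 0.0 2.9 F [ 0.  -0.1  0.5] w 1.002
```

View pics/w4.png

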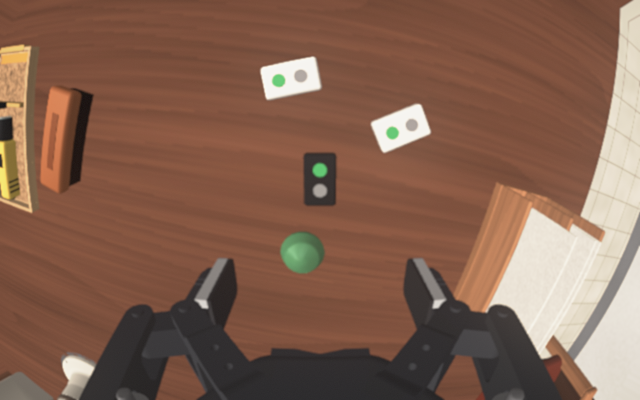

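The remote is at (320,179), aligned with the fingers, and the triangulation gives a height of about 7 mm. The green object at (302,252) is clear of the gripper.

```bash
python3 -m pendant '[{"rx":0,"ry":0,"rz":0,"dx":0,"dy":-0.001,"dz":0.05,"fingers":0.7},{"rx":0,"ry":0,"rz":0,"dx":0,"dy":0,"dz":0.05,"fingers":0.7},{"rx":0,"ry":0,"rz":0,"dx":0,"dy":0,"dz":0.05,"fingers":0.7},{"rx":0,"ry":0,"rz":0,"dx":0,"dy":0,"dz":0.02,"fingers":0.7},{"rx":0,"ry":0,"rz":0,"dx":0,"dy":0,"dz":0.009,"fingers":0.7},{"rx":0,"ry":0,"rz":0,"dx":0,"dy":0,"dz":0,"fingers":0.5},{"rx":0,"ry":0,"rz":0,"dx":0,"dy":0,"dz":0,"fingers":0.45}]'; python3 - <<'E'
from h import *
to(643,76,0,0)
E
```

```text
t: 15.85
tool_pos: [0.565, -0.4012, 0.004]
ee_rot: [0.001, 0.995, 0.098, 0.002]
wrist_force: [-0.9, 0.2, 0.3]
width: 0.453
grasp_force: 0.0
t 15.85 turn [ 0.1 -0.2 11.2] shift [  78.  -477.2    4. ] |rows 1.1 7.7 F [-0.9  0.2  0.3] w 0.453
```

```bash
python3 -m pendant '[{"rx":0,"ry":0,"rz":0,"dx":0,"dy":0.001,"dz":0.003,"fingers":0.45},{"rx":0,"ry":0,"rz":0,"dx":0,"dy":0,"dz":0,"fingers":0},{"rx":0,"ry":0,"rz":0,"dx":0,"dy":0,"dz":0,"fingers":0},{"rx":0,"ry":0,"rz":0,"dx":0,"dy":0,"dz":0,"fingers":0}]'
```

```text
t: 16.35
tool_pos: [0.5646, -0.4021, 0.0001]
ee_rot: [0.001, 0.995, 0.098, 0.001]
wrist_force: [-0.4, -0.2, 5.6]
width: 0.375
grasp_force: 62.4
```

```bash
python3 -m pendant '[{"rx":0,"ry":0,"rz":0,"dx":0,"dy":0,"dz":-0.03,"fingers":0},{"rx":0,"ry":0,"rz":5.6,"dx":0,"dy":0,"dz":-0.04,"fingers":0},{"rx":0,"ry":0,"rz":5.6,"dx":0,"dy":0,"dz":-0.04,"fingers":0},{"rx":0,"ry":0,"rz":0,"dx":0.009,"dy":-0.053,"dz":0,"fingers":0},{"rx":0,"ry":0,"rz":0,"dx":0.009,"dy":-0.053,"dz":0,"fingers":0},{"rx":0,"ry":0,"rz":0,"dx":0.009,"dy":-0.053,"dz":0,"fingers":0},{"rx":0,"ry":0,"rz":0,"dx":0.009,"dy":-0.053,"dz":0,"fingers":0},{"rx":0,"ry":0,"rz":0,"dx":0.009,"dy":-0.053,"dz":0,"fingers":0},{"rx":0,"ry":0,"rz":0,"dx":0.009,"dy":-0.053,"dz":0,"fingers":0},{"rx":0,"ry":0,"rz":0,"dx":0.009,"dy":-0.053,"dz":0,"fingers":0},{"rx":0,"ry":0,"rz":0,"dx":0.008,"dy":-0.053,"dz":0,"fingers":0},{"rx":0,"ry":0,"rz":0,"dx":0.008,"dy":-0.053,"dz":0,"fingers":0},{"rx":0,"ry":0,"rz":0,"dx":0,"dy":0,"dz":0,"fingers":0},{"rx":0,"ry":0,"rz":0,"dx":0,"dy":0,"dz":0,"fingers":0}]'; python3 - <<'E'
from load import *
to(643,76,6,0)
p=shoot("wrist");cv2.imwrite("pics/w5.png",p["img"])
E
```

```text
t: 18.1
tool_pos: [0.6421, 0.0753, 0.108]
ee_rot: [0.0, 1.0, 0.0, -0.001]
wrist_force: [0.3, -0.2, 0.6]
width: 0.376
grasp_force: 61.8
t 18.1 turn [0.  0.1 0. ] shift [  0.9  -0.7 102. ] |rows 0.0 1.6 F [ 0.3 -0.2  0.6] w 0.376
```

View pics/w5.png

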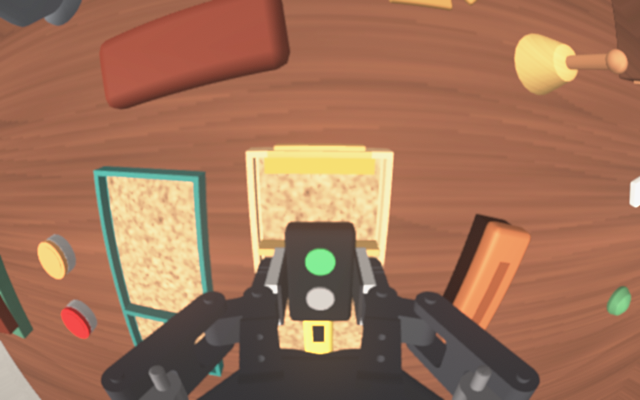

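The remote is held level at (320,270), over the short compartment. Lowering it now.

```bash
python3 -m pendant '[{"rx":0,"ry":0,"rz":0,"dx":0.001,"dy":-0.0007,"dz":0.04,"fingers":0},{"rx":0,"ry":0,"rz":0,"dx":0,"dy":0,"dz":0.03,"fingers":0},{"rx":0,"ry":0,"rz":0,"dx":0,"dy":0,"dz":0.02,"fingers":0},{"rx":0,"ry":0,"rz":0,"dx":0,"dy":0,"dz":0.008,"fingers":0},{"rx":0,"ry":0,"rz":0,"dx":0,"dy":0,"dz":0.003,"fingers":0},{"rx":0,"ry":0,"rz":0,"dx":0,"dy":0,"dz":0,"fingers":0}]'
```

```text
t: 18.9
tool_pos: [0.6443, 0.0758, 0.0086]
ee_rot: [-0.0, 1.0, -0.0, 0.001]
wrist_force: [1.1, 0.7, 0.3]
width: 0.379
grasp_force: 61.8
```

```bash
python3 -m pendant '[{"rx":0,"ry":0,"rz":0,"dx":0,"dy":0,"dz":0.003,"fingers":0},{"rx":0,"ry":0,"rz":0,"dx":0,"dy":0,"dz":0,"fingers":0},{"rx":0,"ry":0,"rz":0,"dx":0,"dy":0,"dz":0,"fingers":0.6},{"rx":0,"ry":0,"rz":0,"dx":0,"dy":0,"dz":0,"fingers":0.6},{"rx":0,"ry":0,"rz":0,"dx":0,"dy":0,"dz":-0.03,"fingers":0.6},{"rx":0,"ry":0,"rz":0,"dx":0,"dy":0,"dz":-0.05,"fingers":0.9},{"rx":0,"ry":0,"rz":5.7,"dx":0,"dy":0,"dz":-0.05,"fingers":1},{"rx":0,"ry":0,"rz":5.7,"dx":0,"dy":0,"dz":-0.05,"fingers":1},{"rx":0,"ry":0,"rz":0,"dx":-0.0115,"dy":0.0415,"dz":0,"fingers":1},{"rx":0,"ry":0,"rz":0,"dx":-0.0115,"dy":0.0415,"dz":0,"fingers":1},{"rx":0,"ry":0,"rz":0,"dx":-0.0115,"dy":0.0415,"dz":0,"fingers":1},{"rx":0,"ry":0,"rz":0,"dx":-0.0115,"dy":0.0415,"dz":0,"fingers":1},{"rx":0,"ry":0,"rz":0,"dx":0,"dy":0,"dz":0,"fingers":1},{"rx":0,"ry":0,"rz":0,"dx":0,"dy":0,"dz":0,"fingers":1}]'; python3 - <<'E'
from load import *
p=shoot("wrist");cv2.imwrite("pics/w6.png",p["img"])
f=lambda h,s,v:(h>4)&(h<17)&(s>125)&(v>200)
k=seg(p,(320,170),70,f)
for d in search_frame("brush",p): print(d)
print(rect(p,k,.047),k.min(0),k.max(0))
w=load("w1.npz");k2=seg(w,(318,35),62,M["brush"]);c=lambda k:cv2.minAreaRect(k.astype(np.float32))[0]
print(1000*tri([ray(p,c(k)),ray(w,c(k2))]))
to(565.5,-77.5,20,-11.4)
E
```

```text
t: 20.65
tool_pos: [0.5662, -0.0774, 0.1851]
ee_rot: [-0.0, 0.995, -0.099, 0.0]
wrist_force: [-0.6, -0.5, 0.1]
width: 1.001
grasp_force: 0.0
{'centre': [58.5, 285.6], 'conf': 0.15}
(array([570.4, -78. ]), 117.0, 42.5, -11.4) [297.375 121.125] [343.625 239.375]
[565.49382173 -79.08867199  22.67787519]
t 20.75 turn [-0.  -0.   0.1] shift [ -0.8   0.9 164.8] |rows 0.0 2.6 F [-0.5 -0.2 -0.1] w 1.0
```

View pics/w6.png

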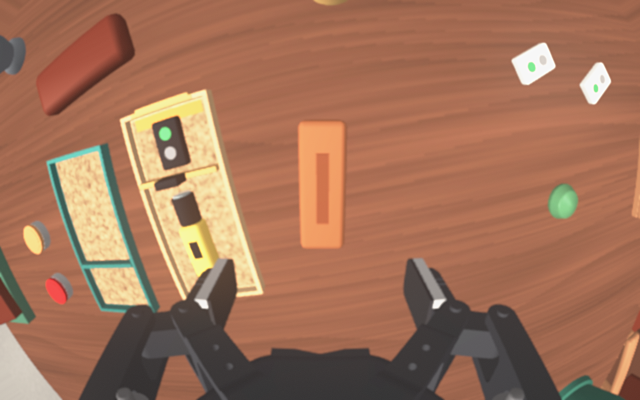

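The brush is upright at (322,184) and aligned with the fingers. The torch at (194,225) and the remote at (171,142) lie in their oak compartments. Next is grasping the brush by its wood.

```bash
python3 -m pendant '[{"rx":0,"ry":0,"rz":0,"dx":0,"dy":0.001,"dz":0.05,"fingers":1},{"rx":0,"ry":0,"rz":0,"dx":0,"dy":0,"dz":0.05,"fingers":1},{"rx":0,"ry":0,"rz":0,"dx":0,"dy":0,"dz":0.04,"fingers":1},{"rx":0,"ry":0,"rz":0,"dx":0,"dy":0,"dz":0.022,"fingers":1},{"rx":0,"ry":0,"rz":0,"dx":0,"dy":0,"dz":0.01,"fingers":0.9},{"rx":0,"ry":0,"rz":0,"dx":0,"dy":0,"dz":0,"fingers":0.2},{"rx":0,"ry":0,"rz":0,"dx":0,"dy":0,"dz":0,"fingers":0},{"rx":0,"ry":0,"rz":0,"dx":0,"dy":0,"dz":0,"fingers":0},{"rx":0,"ry":0,"rz":0,"dx":0,"dy":0,"dz":0,"fingers":0}]'; python3 - <<'E'
from h import *
to(590,238,120,-4.7)
E
```

```text
t: 21.88
tool_pos: [0.5667, -0.0783, 0.0141]
ee_rot: [-0.0, 0.995, -0.099, 0.001]
wrist_force: [0.5, 1.4, 4.6]
width: 0.516
grasp_force: 62.6
t 21.88 turn [-0.  -0.2 -6.7] shift [  -2.7 -317.2 -105.9] |rows 0.6 5.4 F [0.5 1.4 4.6] w 0.516
```

```bash
python3 -m pendant '[{"rx":0,"ry":0,"rz":0,"dx":0,"dy":0,"dz":-0.03,"fingers":0},{"rx":0,"ry":0,"rz":0,"dx":0,"dy":0,"dz":-0.04,"fingers":0},{"rx":0,"ry":0,"rz":-6.7,"dx":0,"dy":0,"dz":-0.036,"fingers":0},{"rx":0,"ry":0,"rz":0,"dx":0,"dy":-0.05,"dz":0,"fingers":0},{"rx":0,"ry":0,"rz":0,"dx":0,"dy":-0.05,"dz":0,"fingers":0},{"rx":0,"ry":0,"rz":0,"dx":0,"dy":-0.05,"dz":0,"fingers":0},{"rx":0,"ry":0,"rz":0,"dx":0,"dy":-0.05,"dz":0,"fingers":0},{"rx":0,"ry":0,"rz":0,"dx":-0.001,"dy":-0.05,"dz":0,"fingers":0},{"rx":0,"ry":0,"rz":0,"dx":-0.001,"dy":-0.05,"dz":0,"fingers":0},{"rx":0,"ry":0,"rz":0,"dx":-0.001,"dy":-0.016,"dz":0,"fingers":0},{"rx":0,"ry":0,"rz":0,"dx":0,"dy":0,"dz":0,"fingers":0},{"rx":0,"ry":0,"rz":0,"dx":0,"dy":0,"dz":0,"fingers":0}]'; python3 - <<'E'
from load import *
to(590,237,20,-4.7)
p=shoot("wrist");cv2.imwrite("pics/w7.png",p["img"])
np.savez("w7.npz",**{k:p[k] for k in("img","fx","fy","cx","cy","wfc","name")})
E
```

```text
t: 23.38
tool_pos: [0.5881, 0.2353, 0.1185]
ee_rot: [0.0, 0.999, -0.041, -0.001]
wrist_force: [-0.4, -0.2, -1.5]
width: 0.52
grasp_force: 62.1
t 23.38 turn [ 0.   0.1 -0.1] shift [ 1.8 -1.9 98.5] |rows 0.0 1.6 F [-0.4 -0.2 -1.5] w 0.52
```

View pics/w7.png

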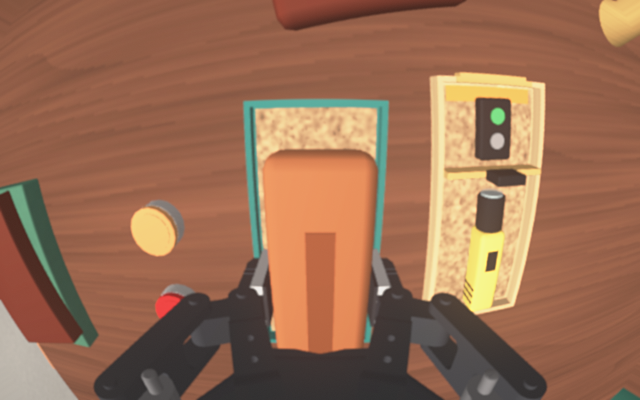

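The brush is aligned over the teal long compartment, with its front edge at row 150, the tray's far rim at row 103 and the side rims at columns 246 and 388. Lowering it now.

```bash
python3 -m pendant '[{"rx":0,"ry":0,"rz":0,"dx":0.001,"dy":-0.002,"dz":0.04,"fingers":0},{"rx":0,"ry":0,"rz":0,"dx":0,"dy":0,"dz":0.03,"fingers":0},{"rx":0,"ry":0,"rz":0,"dx":0,"dy":0,"dz":0.017,"fingers":0},{"rx":0,"ry":0,"rz":0,"dx":0,"dy":0,"dz":0.008,"fingers":0},{"rx":0,"ry":0,"rz":0,"dx":0,"dy":0,"dz":0.003,"fingers":0},{"rx":0,"ry":0,"rz":0,"dx":0,"dy":0,"dz":0,"fingers":0},{"rx":0,"ry":0,"rz":0,"dx":0,"dy":0,"dz":0.001,"fingers":0}]'; python3 - <<'E'
from load import *
to(590,237,19,-4.7)
p=load("w7.npz")
print([np.round(1000*onplane(p,u,z)[:2]) for u,z in(((246,103),.018),((388,103),.018),((154,229),.024))])
E
```

```text
t: 24.3
tool_pos: [0.5902, 0.239, 0.0209]
ee_rot: [-0.001, 0.999, -0.041, 0.001]
wrist_force: [-1.0, -0.0, -1.2]
width: 0.517
grasp_force: 62.1
t 24.3 turn [-0.1 -0.1  0. ] shift [-0.1  2.   1.9] |rows 0.0 0.0 F [-1.  -0.  -1.2] w 0.517
[array([674., 287.]), array([664., 176.]), array([575., 392.])]
```

```bash
python3 -m pendant '[{"rx":0,"ry":0,"rz":0,"dx":0,"dy":0,"dz":0.002,"fingers":0},{"rx":0,"ry":0,"rz":0,"dx":0,"dy":0,"dz":0,"fingers":0},{"rx":0,"ry":0,"rz":0,"dx":0,"dy":0,"dz":0,"fingers":0.7},{"rx":0,"ry":0,"rz":0,"dx":0,"dy":0,"dz":0,"fingers":0.7},{"rx":0,"ry":0,"rz":0,"dx":0,"dy":0,"dz":-0.03,"fingers":0.7},{"rx":0,"ry":0,"rz":0,"dx":0,"dy":0,"dz":-0.05,"fingers":0.9},{"rx":0,"ry":0,"rz":0,"dx":0,"dy":0,"dz":-0.05,"fingers":1},{"rx":0,"ry":0,"rz":0,"dx":0,"dy":0,"dz":-0.04,"fingers":1},{"rx":0,"ry":0,"rz":0,"dx":-0.01,"dy":-0.05,"dz":0,"fingers":1},{"rx":0,"ry":0,"rz":0,"dx":-0.01,"dy":-0.05,"dz":0,"fingers":1},{"rx":0,"ry":0,"rz":0,"dx":-0.01,"dy":-0.05,"dz":0,"fingers":1},{"rx":0,"ry":0,"rz":0,"dx":0,"dy":0,"dz":0,"fingers":1},{"rx":0,"ry":0,"rz":0,"dx":0,"dy":0,"dz":0,"fingers":1}]'; python3 - <<'E'
from load import *
p=shoot("wrist");cv2.imwrite("pics/w8.png",p["img"])
for d in search_frame("tan_tin",p)+search_frame("red_tin",p): print(d,np.round(1000*onplane(p,d["centre"],.024)))
k=seg(p,(318,180),40,lambda h,s,v:(h>10)&(h<24)&(s>80)&(v>215));print(rect(p,k,.024))
w=load("w7.npz");c=lambda k:cv2.minAreaRect(k.astype(np.float32))[0]
k2=seg(w,(154,229),30,lambda h,s,v:(h>10)&(h<24)&(s>80)&(v>215));print(c(k2),1000*tri([ray(p,c(k)),ray(w,c(k2))]))
to(573.5,393,0,-4.7)
E
```

```text
t: 25.92
tool_pos: [0.5718, 0.3902, 0.1872]
ee_rot: [0.0, 0.999, -0.041, -0.0]
wrist_force: [-0.4, -0.1, 0.3]
width: 1.001
grasp_force: 0.0
{'centre': [317.5, 178.9], 'conf': 0.8} [574. 393.  24.]
{'centre': [317.5, 258.6], 'conf': 0.68} [481. 401.  24.]
(array([571.7, 395.9]), 50.8, 50.7, -6.3)
(152.42501831054688, 231.47503662109375) [571.774451   395.9043472   22.10244848]
t 26.07 turn [ 0.   0.  -0.1] shift [  0.8  -3.9 187.9] |rows 0.0 3.0 F [ 0.5 -0.4  0.6] w 0.996
```

View pics/w8.png

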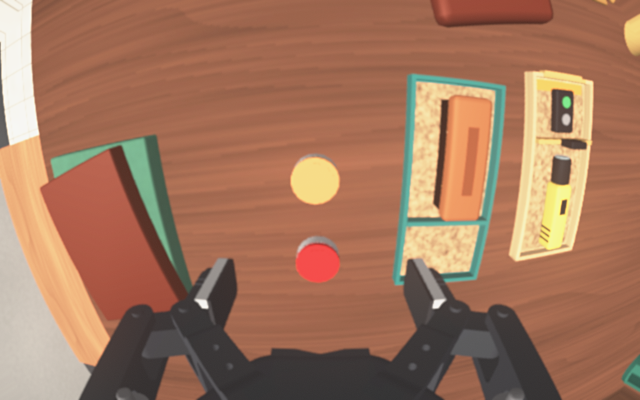

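The tan tin is centred at (315,180) and the red tin is behind it at (318,262), clear of the fingers. The brush sits in the teal long compartment at (463,158).

```bash
python3 -m pendant '[{"rx":0,"ry":0,"rz":0,"dx":0,"dy":-0.004,"dz":0.05,"fingers":1},{"rx":0,"ry":0,"rz":0,"dx":0,"dy":0,"dz":0.05,"fingers":1},{"rx":0,"ry":0,"rz":0,"dx":0,"dy":0,"dz":0.05,"fingers":1},{"rx":0,"ry":0,"rz":0,"dx":0,"dy":0,"dz":0.025,"fingers":1},{"rx":0,"ry":0,"rz":0,"dx":0,"dy":0,"dz":0.01,"fingers":0.8},{"rx":0,"ry":0,"rz":0,"dx":0,"dy":0,"dz":0,"fingers":0.7},{"rx":0,"ry":0,"rz":0,"dx":0,"dy":0,"dz":0,"fingers":0},{"rx":0,"ry":0,"rz":0,"dx":0,"dy":0,"dz":0,"fingers":0},{"rx":0,"ry":0,"rz":0,"dx":0,"dy":0,"dz":0,"fingers":0},{"rx":0,"ry":0,"rz":0,"dx":0,"dy":0,"dz":0,"fingers":0}]'; python3 - <<'E'
from h import *
to(470,246.5,100,-4.7)
E
```

```text
t: 27.32
tool_pos: [0.5734, 0.3953, 0.0049]
ee_rot: [-0.001, 0.999, -0.041, 0.001]
wrist_force: [-0.9, -1.1, 6.4]
width: 0.561
grasp_force: 62.5
t 27.32 turn [-0.1 -0.1  0. ] shift [-90.8 156.8 -95.1] |rows 0.0 3.3 F [-0.9 -1.1  6.4] w 0.561
```

```bash
python3 -m pendant '[{"rx":0,"ry":0,"rz":0,"dx":0,"dy":0,"dz":-0.025,"fingers":0},{"rx":0,"ry":0,"rz":0,"dx":0,"dy":0,"dz":-0.035,"fingers":0},{"rx":0,"ry":0,"rz":0,"dx":0,"dy":0,"dz":-0.035,"fingers":0},{"rx":0,"ry":0,"rz":0,"dx":-0.0225,"dy":0.039,"dz":0,"fingers":0},{"rx":0,"ry":0,"rz":0,"dx":-0.0225,"dy":0.039,"dz":0,"fingers":0},{"rx":0,"ry":0,"rz":0,"dx":-0.0225,"dy":0.039,"dz":0,"fingers":0},{"rx":0,"ry":0,"rz":0,"dx":-0.0225,"dy":0.039,"dz":0,"fingers":0},{"rx":0,"ry":0,"rz":0,"dx":0,"dy":0,"dz":0,"fingers":0},{"rx":0,"ry":0,"rz":0,"dx":0,"dy":0,"dz":0,"fingers":0}]'; python3 - <<'E'
from load import *
to(470,246.5,10,-4.7)
p=shoot("wrist");cv2.imwrite("pics/w9.png",p["img"])
E
```

```text
t: 28.45
tool_pos: [0.4704, 0.2468, 0.0982]
ee_rot: [-0.001, 0.999, -0.041, 0.001]
wrist_force: [0.7, 0.7, -2.2]
width: 0.561
grasp_force: 62.0
t 28.45 turn [-0.1 -0.1  0. ] shift [-0.3  0.4 88.2] |rows 0.0 1.4 F [ 0.7  0.7 -2.2] w 0.561
```

View pics/w9.png

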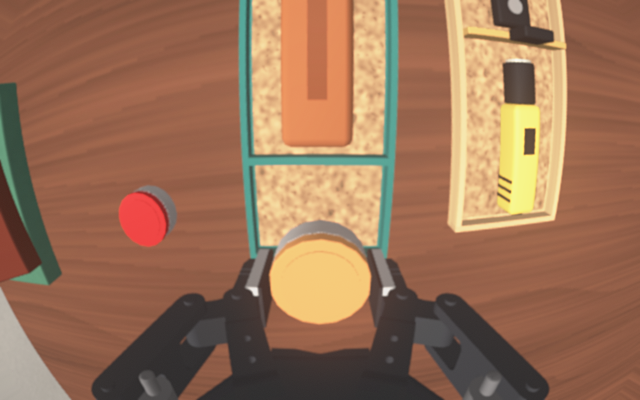

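The tan tin is held lid-up at (320,275). The rib is at row 160, and the brush lies wholly beyond it. Lowering into the short compartment.

```bash
python3 -m pendant '[{"rx":0,"ry":0,"rz":0,"dx":0,"dy":0,"dz":0.035,"fingers":0},{"rx":0,"ry":0,"rz":0,"dx":0,"dy":0,"dz":0.03,"fingers":0},{"rx":0,"ry":0,"rz":0,"dx":0,"dy":0,"dz":0.014,"fingers":0},{"rx":0,"ry":0,"rz":0,"dx":0,"dy":0,"dz":0.007,"fingers":0},{"rx":0,"ry":0,"rz":0,"dx":0,"dy":0,"dz":0.003,"fingers":0},{"rx":0,"ry":0,"rz":0,"dx":0,"dy":0,"dz":0,"fingers":0},{"rx":0,"ry":0,"rz":0,"dx":0,"dy":0,"dz":0,"fingers":0}]'
```

```text
t: 29.38
tool_pos: [0.4707, 0.2472, 0.0099]
ee_rot: [-0.001, 0.999, -0.041, 0.001]
wrist_force: [-0.4, 0.3, 2.5]
width: 0.564
grasp_force: 62.3
```

```bash
python3 -m pendant '[{"rx":0,"ry":0,"rz":0,"dx":0,"dy":0,"dz":0,"fingers":0.7},{"rx":0,"ry":0,"rz":0,"dx":0,"dy":0,"dz":0,"fingers":0.7},{"rx":0,"ry":0,"rz":0,"dx":0,"dy":0,"dz":-0.03,"fingers":0.7},{"rx":0,"ry":0,"rz":0,"dx":0,"dy":0,"dz":-0.05,"fingers":0.9},{"rx":0,"ry":0,"rz":0,"dx":0,"dy":0,"dz":-0.05,"fingers":1},{"rx":0,"ry":0,"rz":0,"dx":0,"dy":0,"dz":-0.05,"fingers":1},{"rx":0,"ry":0,"rz":0,"dx":0,"dy":0.03,"dz":-0.05,"fingers":1},{"rx":0,"ry":0,"rz":0,"dx":0,"dy":0.03,"dz":0,"fingers":1},{"rx":0,"ry":0,"rz":0,"dx":0,"dy":0,"dz":0,"fingers":1},{"rx":0,"ry":0,"rz":0,"dx":0,"dy":0,"dz":0,"fingers":1}]'; python3 - <<'E'
from load import *
p=shoot("wrist");q=shoot("scene")
b=cv2.resize(q["img"][100:260,260:460],(500,400),interpolation=cv2.INTER_CUBIC)
a=cv2.resize(p["img"],(640,400))
cv2.imwrite("pics/end_w.png",a);cv2.imwrite("pics/end_s.png",b)
E
```

```text
t: 30.62
tool_pos: [0.465, 0.1866, 0.2384]
ee_rot: [0.0, 0.999, -0.041, -0.0]
wrist_force: [0.1, 0.3, -0.6]
width: 1.004
grasp_force: 0.0
```

View pics/end_w.png

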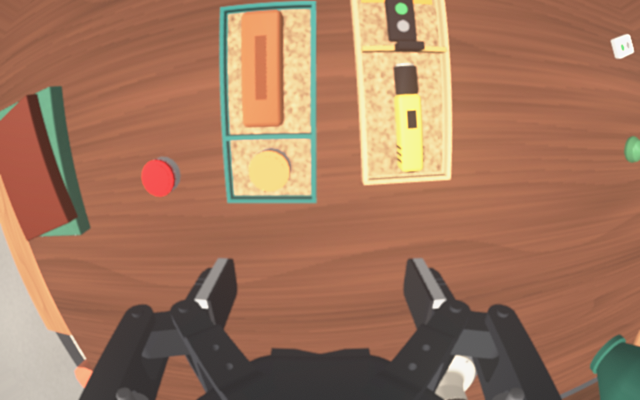

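View pics/end_s.png

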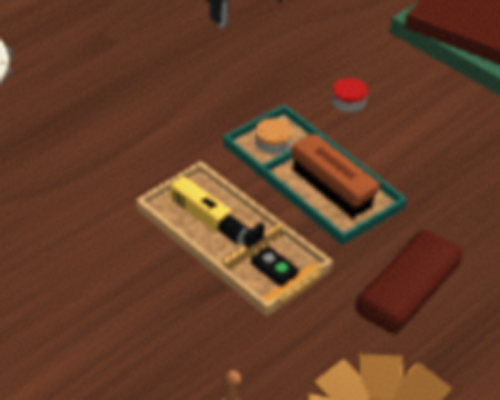

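The wrist view shows the brush at (262,70), the tan tin at (270,172), the torch at (408,118) and the remote at (402,22), each in its own compartment. The red tin at (158,177) has not moved, and the scene view shows everything lying flat, so I'm handing the job in.

```bash
python3 -c "
from plant import job
print(job.finish_job())"
```

```text
the job is handed in; nothing more can be done
None
```

Both trays are made up and the job is handed in (no verdict returned): the oak tray has its divider at the brass-end stop, with the torch and black remote in place, and the teal tray holds the brush and tan tin. The red tin was left where it stood, and the robot's clock read about 31 s of the 125 s allowed.

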